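Load the abrasive roll into the bench dispenser

TASK

Load the dark-red roll of abrasive cloth that lies at the foot of the wooden dispenser: with closed fingertips push it slowly up the ramp, staying behind it so that it never rolls free or runs back, over the crest into the cradle against the backstop, then take the fingers out and push the red-knobbed retaining bar over and fully down behind it. Nothing is gripped or lifted: the roll only rolls, pressed gently, and the things lying around stay where they are.

Things in the scene. Friction and masses are not known exactly. Their poses are not given: they have to be found in the camera images.
- roll_center (a point): centre of the roll of dark-red abrasive cloth: 52 mm in diameter, 48 mm long, 80 to 170 g, lying on its side with its axis across the dispenser (along its y), so it rolls along the dispenser's x. It starts on the level foot of the dispenser, its centre 30 mm above the worktop, and would run back down the ramp if let go. The axes given here turn with the roll.
- dispenser: wooden roll dispenser, fixed, 232 mm long (x), 73 mm wide (y). Origin: centre of its underside, on the worktop; x points up the ramp to the backstop, y left, z up. 'In its frame' below means this frame, in mm. Lane 53 wide (y -26.5 to 26.5) between 10 mm cheeks, whose tops are at z 22 in front and from x -35 on rise with the ramp: z 28 at x 0, 37 at x 50, 46 at x 100.
- crest (a point): crest at the top of the ramp, middle of the lane: x 50, z 22.5 in the dispenser's frame. In front of it the ramp rises at 10 degrees; behind it the floor falls at 12 degrees to the backstop's face at x 90 (backstop 74 mm high, its steel blade up to z 84). A roll that passes the crest settles into this dip by itself.
- cradle (a point): where the centre of the roll lies when it is home in the cradle: at x 64, y 0, z 46 in the dispenser's frame.
- slope (a point): on the lane's floor at the foot of the ramp (x -55, z 4 in the dispenser's frame; from there to the open front end, x -116, the floor is level); its x runs up the ramp's surface, its z is square to that surface; on the ramp the roll's centre has z = 26 mm here.
- bar_pivot (a point): hinge of the retaining bar, outside the left cheek, at x 32, y 40.5, z 50 in the dispenser's frame; the hinge axis is the dispenser's x, so the bar swings in the upright plane across the lane. Its bracket and, on the right, the forked keeper stand outside the cheeks at x 22 to 42, up to z 56.
- bar_knob (a point): centre of the red knob (15 mm in diameter, 20 mm long, its axis along the bar) near the end of the retaining bar, a 6 mm steel rod; 95 mm from the hinge, the bar ends at 105 mm. When shut the knob lies just outside the right cheek, at x 32, y -54.5, z 50 in the dispenser's frame.
- bar (a joint): angle of the retaining bar, rad: 0 shut (level across the lane to the right, lying in the keeper, 3 mm behind a roll that is home), 1.57 upright, 2.35 leaning fully out to the left. It starts at 2.0 to 2.35. Its stiff hinge (0.07 N m) stays wherever it is left: about 1 N at the knob moves it, and it must be pushed all the way down.
- sleeve_wide: yellow sanding sleeve, 26 mm wide, 30 mm high, standing right of the dispenser; bystander; origin at its underside.
- eraser: blue and white eraser, 23x50x13 mm, right of the dispenser; bystander; origin at its underside.
- pencil: green pencil, 7 mm thick, 158 mm long, lying left of the dispenser; bystander; origin at its underside, half-way.
- wax_tin: round dark green tin, 78 mm wide, 30 mm high, behind the dispenser; bystander; origin at its underside.
- blank_dark: dark wooden block, 50x75x28 mm, behind the dispenser; bystander; origin at its underside.
- gouge: carving gouge with a brown handle, 210 mm long, 26 mm wide, 22 mm high, behind the dispenser; bystander; origin at its underside, half-way.
- roll: the same roll of abrasive cloth as roll_center; origin at the middle of its left end face, 24 mm from roll_center along the axis, its z axis along the roll to the right.
Not all that is in view belongs to the job. What is shaped like the roll but blue or turquoise is not meant.

How it is judged:
By the outcome, as a careful person would: the job done as asked, in the order asked, and still so for the second after the job is handed in, with the robot touching nothing.
It also fails if it takes over 48 s, if anything falls off the work surface, if the arm or the gripper's body presses on something with over 40 N, if the wrist force passes 120 N, or if a joint passes its speed limit or range.

ROBOT

A 7-joint arm with a two-finger parallel gripper is mounted at the origin on a cart in front of the work surface, level with it; the furniture and walls round the work are solid. World frame = base frame: x ahead of the robot, y to its left, z up, the work surface at z = 0. Lengths are in m, angles in degrees, forces in N, time in s.
With the tool pointing down it reaches from about 0.35 to 0.775 m from the base axis. Payload 3.1 kg.
Tool frame: the origin (TCP) lies on the centre line of the jaws, within the pads' length; the fingertips stand 17 mm ahead of it and the grasp point (between the pads) lies 2 mm behind it (robot.tip_reach is the distance from the TCP to the fingertips, in m); z points along the fingers, y is the direction in which the jaws open and shut (so a half turn about z gives the same grasp; the last joint's range is limited). The gripper opens to 85 mm and grips with 20 to 120 N. Pads are 22 mm wide; open, the fingers measure 114 mm over their backs; the gripper's body (76 mm by 85 mm) begins 54 mm behind the grasp point. The pads swing forward as they close: fully open they stand 13 mm farther back than shut.
Start: joints at [67.798, 17.813, 0.802, 86.603, -0.252, 75.585, -1.558], TCP at [0.186, -0.517, 0.248] pointing down, gripper open.
Joint ranges: [-154.91, 154.91], [-16.99, 109.72], [-72.82, 74.43], [7.12, 147.25], [-82.49, 262.49], [11.32, 116.49], [-174.64, 174.64]. Speed limits (degrees/s): [159.86, 159.86, 180, 180, 180, 180, 180].

INTERFACE

Orientations are given as [roll, pitch, yaw] about the fixed x, y, z axes, in that order (R = Rz(yaw) Ry(pitch) Rx(roll)).
In Python, from station import robot, fingers, vision, workorder, recognise gives the robot as it stands. Calls block until the motion is done:
- robot.move_to(position, orientation): joint-space move of the TCP to a pose.
- robot.line_to(position, orientation=None, velocity=0.15, f_stop=None): straight line of the TCP; orientation=None keeps the orientation; velocity is the mean speed in m/s. With f_stop (N) it stops when the force on the tool has changed by that much, and returns True; else False.
- robot.move_j(angles): joint-space move.
- fingers.gripper_to(opening, force=None): opening from 0.0 (shut) to 1.0 (fully open); force is the grip in N (None keeps the last); returns when the fingers have stopped.
- robot.pause(seconds).
- robot.inverse_kinematics(position, orientation): joint angles nearest the present ones, or None.
- vision.grab_frame(name): name is "side" or "top"; returns the picture (480x640x3 uint8, red, green, blue); there is no depth.
- vision.calibration(name): a dict with "mtx" (3x3 intrinsics, pixels), "extrinsics" (4x4, takes a point from world to camera coordinates). Camera axes: x right, y up, looking along -z (the intrinsics and any distortion apply to the point x, -y, -z); pixel columns grow to the right and rows downward; lengths in m; the calibration is good to about 2 mm. A picture is of the moment at which its call begins. calibration takes no time and is no camera call.
A pose or a line that the arm cannot do raises robot.PlanningError and nothing moves.
- workorder.close_job(): hands the job in, once; it reports no verdict.
Trained networks look in the newest picture that a camera, given by its name, has taken for a name from the list of things; names that differ only in an ending like _2 or _b are one class to them, and where a whole thing is asked for, a point or a joint stands for the part that bears it (a point fixed in the world has none). Each returns a list of dicts, best first, with "p" (0 to 1); they miss things now and then, are a little off and sometimes report something else, mostly with a low value. They report only what shows in the picture. A call takes as long as a camera call. They do not tell look-alikes from the thing itself.
- recognise(label, camera): "rect" ([centre column, centre row, width, height] in pixels, round what is visible of it).
Readings, each from a call of its own:
- robot.current_time_s(): time.
- robot.current_joint_positions(): joint angles.
- robot.current_dq(): joint speeds.
- robot.current_joint_torque(): joint torques, N m.
- robot.current_tool_pos(): TCP position.
- robot.current_eef_rot(): TCP orientation.
- robot.current_contact_force(): force on the tool from outside, world axes, zero at the start.
- robot.current_torque(): the same for the moment, N m.
- robot.current_finger_gap(): opening from 0.0 (shut) to 1.0 (fully open).
Only numpy, scipy, OpenCV 4.12 (cv2) and the standard library are available. Lean on these libraries where they do the work, as an engineer would, in place of code of your own. Each camera call takes 0.05 s, during which the arm holds its last target. There are 200 camera calls.

## Working session

There is one attempt and no reset: what is moved stays moved. The work goes in short steps, each a Python script; the robot and the scene stay as the last script left them, time stands still between calls to the robot, and variables do not carry over. Pictures are saved under pics/ and viewed, about 8 in all and at most 12, crops included, and the job is handed in when it is done.

```bash
mkdir -p pics; cat > h.py <<'E'
import numpy as np, cv2
from station import robot, fingers, vision, workorder, recognise
def snap(n,f=None):
    im=vision.grab_frame(n)
    if f: cv2.imwrite('pics/'+f,im[:,:,::-1])
    return im
def proj(n,P):
    c=vision.calibration(n);E=np.array(c['extrinsics']);K=np.array(c['mtx'])
    p=(E[:3,:3]@np.atleast_2d(P).T+E[:3,3:]).T
    q=p*[1,-1,-1]; u=(K@q.T).T; return u[:,:2]/u[:,2:]
def ray(n,uv,z):
    c=vision.calibration(n);E=np.array(c['extrinsics']);K=np.array(c['mtx'])
    d=np.linalg.inv(K)@[uv[0],uv[1],1]; d=E[:3,:3].T@(d*[1,-1,-1]); o=-E[:3,:3].T@E[:3,3]
    return o+d*(z-o[2])/d[2]
E
python3 - <<'E'
from h import *
snap('top','top0.png');snap('side','side0.png')
for c in ('top','side'):
    print(c,{k:(v if isinstance(v,str) else np.round(v,3).tolist()) for k,v in vision.calibration(c).items()})
    for l in ('roll','dispenser','bar_knob','bar'):
        print(l,[(np.round(r['rect']).tolist(),round(r['p'],2)) for r in recognise(l,c)][:4])
print(robot.current_time_s(),robot.tip_reach)
E
```

```text
top {'mtx': [[543.717, 0.0, 317.704], [0.0, 543.717, 241.466], [0.0, 0.0, 1.0]], 'extrinsics': [[-0.017, -1.0, -0.005, 0.2], [0.986, -0.018, 0.163, -0.636], [-0.163, -0.003, 0.987, -0.871], [0.0, 0.0, 0.0, 1.0]]}
roll [([374.0, 355.0, 37.0, 34.0], 0.71), ([272.0, 347.0, 33.0, 37.0], 0.57), ([381.0, 262.0, 35.0, 34.0], 0.55)]
dispenser [([264.0, 306.0, 107.0, 136.0], 0.69), ([237.0, 320.0, 29.0, 77.0], 0.68)]
bar_knob [([237.0, 272.0, 51.0, 18.0], 0.55)]
bar [([238.0, 274.0, 52.0, 25.0], 0.61)]
side {'mtx': [[542.324, 0.0, 320.661], [0.0, 542.324, 237.64], [0.0, 0.0, 1.0]], 'extrinsics': [[0.851, -0.525, 0.003, -0.423], [0.352, 0.573, 0.74, -0.369], [-0.39, -0.629, 0.672, -0.511], [0.0, 0.0, 0.0, 1.0]]}
roll [([356.0, 295.0, 54.0, 39.0], 0.89), ([248.0, 340.0, 42.0, 56.0], 0.85), ([208.0, 255.0, 34.0, 38.0], 0.79)]
dispenser [([259.0, 221.0, 146.0, 140.0], 0.89)]
bar_knob [([263.0, 186.0, 26.0, 65.0], 0.67)]
bar [([263.0, 186.0, 26.0, 65.0], 0.53)]
0.5 0.017
```

View pics/top0.png

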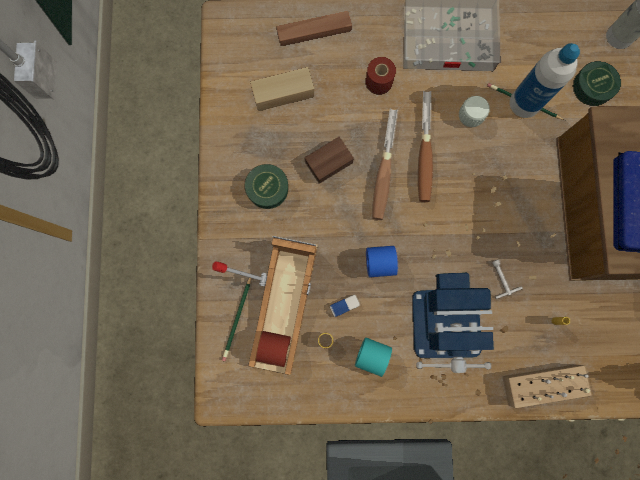

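View pics/side0.png

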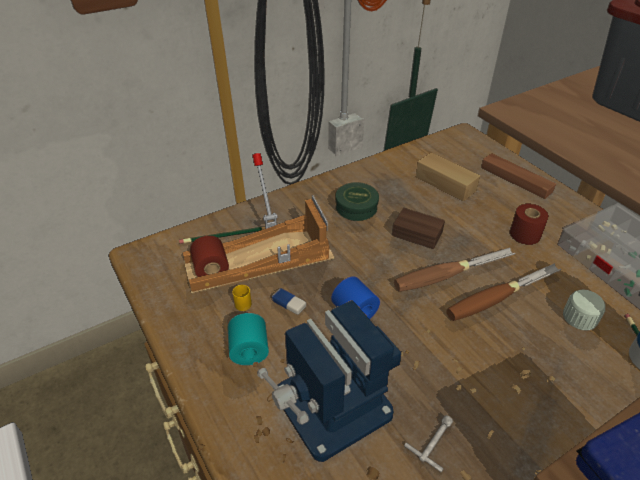

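Possible candidates for the roll (top view): dark red, lying in the dispenser foot at (273,349), which is the one wanted; dark red standing at (380,75), a look-alike; blue (381,262) and turquoise (374,357), not meant. The side view confirms the choice at (208,255). Next I fit the dispenser pose.

```bash
cat >> h.py <<'E'
def D(pose,p):
    x,y,a=pose; p=np.atleast_2d(p)/1000.; c,s=np.cos(a),np.sin(a)
    return np.c_[x+c*p[:,0]-s*p[:,1],y+s*p[:,0]+c*p[:,1],p[:,2]]
def wire(pose,th,f):
    L=[]
    for s in(-1,1):
        for y in(26.5*s,36.5*s):
            L+=[((-116,y,22),(-35,y,22)),((-35,y,22),(100,y,46)),((-116,y,22),(-116,y,0))]
        L+=[((-116,36.5*s,0),(116,36.5*s,0))]
    L+=[((-116,-36.5,0),(-116,36.5,0)),((90,-26.5,74),(90,26.5,74)),((50,-26.5,22.5),(50,26.5,22.5))]
    L+=[((32,40.5,50),(32,40.5+105*np.cos(th+0)*-1,50+105*np.sin(th)))]
    out=[]
    for n,(x0,y0,w,h,k) in {'top':(205,228,120,152,3.3),'side':(178,145,160,150,2.5)}.items():
        im=snap(n)[y0:y0+h,x0:x0+w,::-1]; im=cv2.resize(im,None,fx=k,fy=k,interpolation=cv2.INTER_CUBIC)
        for a,b in L:
            q=(proj(n,D(pose,[a,b]))-[x0,y0]+.5)*k
            cv2.line(im,tuple(map(int,q[0])),tuple(map(int,q[1])),(0,255,0),1,cv2.LINE_AA)
        out.append(cv2.copyMakeBorder(im,0,510-im.shape[0],0,0,cv2.BORDER_CONSTANT))
    cv2.imwrite('pics/'+f,np.hstack(out))
E
python3 - <<'E'
from h import *
from scipy.optimize import least_squares
obs=[('top',(-116,36.5,22),(250,367)),('top',(-116,-36.5,22),(291,374)),('side',(-116,-36.5,0),(192,291)),('side',(116,-36.5,0),(333,260))]
f=lambda v:np.concatenate([proj(n,D(v,p))[0]-o for n,p,o in obs])
r=least_squares(f,[.5,.1,-.2],loss='soft_l1');print(r.x,np.round(r.fun,1))
k=lambda v:np.concatenate([proj(n,D(r.x,(32,40.5-95*np.cos(v[0]),50+95*np.sin(v[0]))))[0]-o for n,o in(('top',(219,267)),('side',(258,160)))])
t=least_squares(k,[2.1]);print(t.x,t.fun)
np.save('pose.npy',r.x)
wire(r.x,t.x[0],'w0.png')
E
```

```text
[ 0.53642302  0.2490821  -0.21864197] [-1.4 -0.1 -0.2  1.8  0.3  3.5  2.6 -0.5]
[2.30389351] [0.07208241 0.09705644 0.19972265 0.48879608]
```

View pics/w0.png

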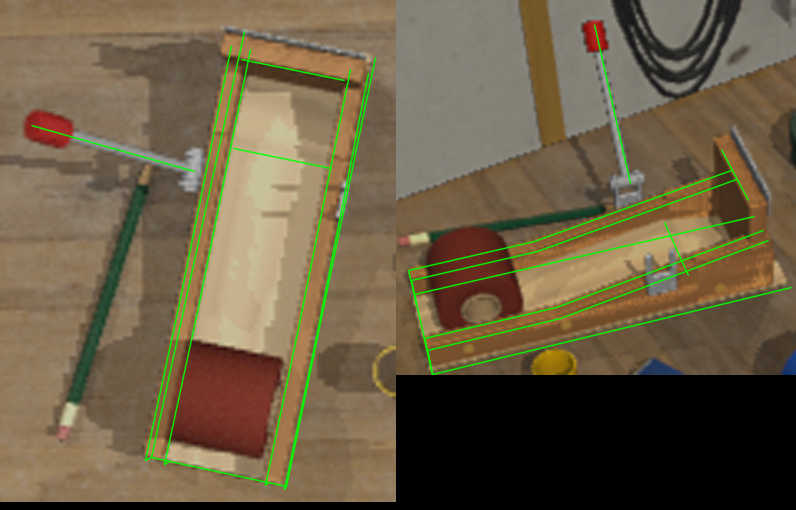

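```bash
python3 - <<'E'
from h import *
from scipy.optimize import least_squares
T=lambda u,v:(205+u/3.3-.5,228+v/3.3-.5); S=lambda u,v:(178+(u-396)/2.5-.5,145+v/2.5-.5)
obs=[('top',(-116,36.5,22),T(148,457)),('top',(-116,-36.5,22),T(287,487)),('top',(90,36.5,74),T(222,52)),('top',(90,-36.5,74),T(362,83)),
('side',(-116,-36.5,0),S(434,373)),('side',(116,-36.5,0),S(783,281)),('side',(90,36.5,74),S(714,138)),('side',(90,-36.5,74),S(752,196)),('side',(-116,36.5,22),S(409,269)),('side',(-116,-36.5,22),S(428,346))]
f=lambda v:np.concatenate([proj(n,D(v,p))[0]-o for n,p,o in obs])
r=least_squares(f,[.5,.1,-.2],loss='soft_l1');print(r.x,np.round(r.fun,1))
np.save('pose.npy',r.x);P=r.x
k=lambda v:np.concatenate([proj(n,D(P,(32,40.5-95*np.cos(v[0]),50+95*np.sin(v[0]))))[0]-o for n,o in(('top',T(50,129)),('side',S(595,37)))])
t=least_squares(k,[2.1]);print('bar',t.x,t.fun)
# roll x: front/back limits along lane from the side+top
for x in(-100,-90,-80,-70): print(x,np.round(proj('top',D(P,[x,0,30])),1),np.round(proj('top',D(P,[[x,24,56],[x,-24,56]])),1).tolist())
im=vision.grab_frame('top').astype(int);m=(im[...,0]>60)&(im[...,1]<60)&(im[...,2]<60)&(im[...,0]>1.6*im[...,1]); m[:325]=0;m[385:]=0;m[:,:245]=0;m[:,310:]=0
n,l,s,c=cv2.connectedComponentsWithStats(m.astype(np.uint8));i=1+s[1:,4].argmax();print(s[i],c[i])
# IK for candidates
a=np.degrees(P[2])
for pitch in(0,15,30):
  for yaw in(a,a+90,a-90,a+180):
    from scipy.spatial.transform import Rotation as R
    # tilt about the lane y: fingers lean
    rot=(R.from_euler('z',a,degrees=True)*R.from_euler('y',-pitch,degrees=True)*R.from_euler('z',yaw-a,degrees=True)*R.from_euler('x',180,degrees=True)).as_euler('xyz',degrees=True)
    res=[robot.inverse_kinematics(D(P,q)[0].tolist(),rot.tolist()) for q in([-128,0,60],[-120,0,60],[30,0,80],[32,60,160],[32,-54,80])]
    print(pitch,round(yaw-a),[None if q is None else np.round(q).astype(int).tolist() for q in res])
E
```

```text
[ 0.53734818  0.25082391 -0.20797101] [-1.1  0.8 -1.   0.1 -1.6  0.7 -0.8 -0.4  0.1  0.3  3.1  1.2  0.5 -0.3
  0.6  4.5 -0.1  0.1  0.2  1.2]
bar [2.25608745] [-0.25501792  0.78295914  0.8166108   0.12049461]
-100 [[270.8 361.7]] [[255.0, 359.8], [283.8, 365.5]]
-90 [[272.  355.8]] [[256.3, 353.6], [285.0, 359.3]]
-80 [[273.3 349.8]] [[257.6, 347.5], [286.2, 353.2]]
-70 [[274.5 343.9]] [[258.8, 341.5], [287.4, 347.1]]
[256 331  35  36 899] [272.61290323 348.48609566]
0 0 [[6, 36, -57, 107, 36, 57, -169], [7, 36, -58, 106, 36, 58, -168], [0, 39, -39, 87, 27, 63, -147], [-3, 40, -45, 75, 28, 76, -150], [6, 36, -39, 92, 25, 61, -142]]
0 90 [[-1, 31, -46, 107, 27, 54, -72], [-1, 31, -45, 107, 27, 54, -70], [11, 49, -62, 86, 44, 72, -68], [1, 45, -56, 74, 36, 79, -65], [16, 44, -57, 91, 39, 67, -62]]
0 -90 [[9, 38, -62, 107, 39, 59, 98], [9, 39, -62, 106, 40, 60, 99], [11, 49, -62, 86, 45, 72, 111], [4, 47, -62, 74, 41, 81, 113], [18, 46, -62, 91, 43, 69, 115]]
0 180 [[0, 31, -47, 107, 28, 54, 18], [0, 31, -47, 107, 28, 54, 19], [12, 50, -64, 86, 46, 73, 20], [2, 45, -57, 74, 37, 80, 25], 
[... 689 characters left out ...]
 104, 48, 52, 15]]
30 0 [[-5, 33, -62, 124, 75, 60, 144], [-4, 33, -62, 123, 75, 60, 145], [-71, 30, 44, 113, 4, 23, -140], [-74, 27, 43, 102, 6, 38, -143], [-67, 26, 44, 118, 6, 19, -138]]
30 90 [[-46, 19, -10, 125, 56, 38, -113], [-45, 19, -10, 125, 56, 37, -112], [-21, 26, -20, 111, 57, 38, -94], [-18, 26, -31, 99, 50, 52, -87], [-16, 22, -20, 116, 58, 34, -93]]
30 -90 [[-5, 33, -62, 124, 75, 60, 54], [-4, 33, -62, 123, 75, 60, 55], [8, 40, -62, 110, 78, 60, 75], [1, 37, -62, 99, 68, 66, 84], [14, 36, -62, 115, 78, 54, 77]]
30 180 [[-5, 33, -62, 124, 75, 60, -36], [-4, 33, -62, 123, 75, 60, -35], [1, 35, -51, 110, 72, 53, -13], [1, 37, -62, 99, 68, 66, -6], [3, 28, -45, 116, 70, 44, -10]]
```

Roll at about x = -78 in the dispenser frame. Close the fingers, fold the arm in, swing round and come down behind the roll.

```bash
cat >> h.py <<'E'
P=np.load('pose.npy'); A=np.degrees(P[2])
from scipy.spatial.transform import Rotation as R
ORI=(R.from_euler('z',A+180,degrees=True)*R.from_euler('x',180,degrees=True)).as_euler('xyz',degrees=True).tolist()
def tip(x,y,z): p=D(P,[x,y,z])[0]; p[2]+=robot.tip_reach; return p.tolist()
E
python3 - <<'E'
from h import *
fingers.gripper_to(0.0)
q=robot.inverse_kinematics([.14,-.40,.30],robot.current_eef_rot()); print(np.round(q))
robot.move_j(q); q=list(q); q[0]=-30; robot.move_j(q); print(np.round(robot.current_tool_pos(),3))
t=tip(-126,0,110); robot.move_to(t,ORI); print(np.round(robot.current_joint_positions()),np.round(t,3))
robot.line_to(tip(-126,0,16),velocity=.12,f_stop=5)
print(np.round(robot.current_tool_pos(),3),np.round(tip(-126,0,16),3),np.round(robot.current_joint_positions()),robot.current_contact_force(),robot.current_time_s())
wire(P,2.25,'w1.png')
E
```

```text
[68.  1.  0. 99. -0. 80. -2.]
[0.377 0.193 0.3  ]
[-33.  18.  -3. 105.   1.  57.  41.] [0.414 0.277 0.127]
[0.415 0.277 0.034] [0.414 0.277 0.033] [-33.  25.  -3. 110.   2.  45.  41.] [-0.57338413 -0.14722691  0.80862027] 6.0417
```

View pics/w1.png

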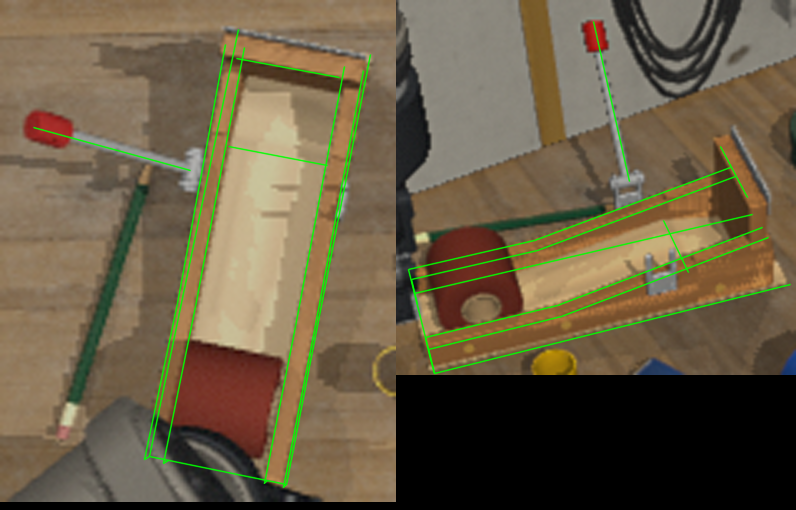

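The overlay matches the picture: fingers behind the roll, which is still at (225,400) in the crop. Now the slow push up the ramp.

```bash
cat >> h.py <<'E'
def push(cx,cz,v): 
    r=robot.line_to(tip(cx-37,0,cz-14),velocity=v,f_stop=15); print(cx,r,np.round(robot.current_contact_force(),2),round(robot.current_time_s(),1))
E
python3 - <<'E'
from h import *
push(-60,30,.018); push(0,40.2,.022); 
wire(P,2.25,'w2.png')
E
```

```text
-60 False [ 0.17  0.38 -0.43] 7.9
0 False [-0.45  0.11  0.65] 10.8
```

View pics/w2.png

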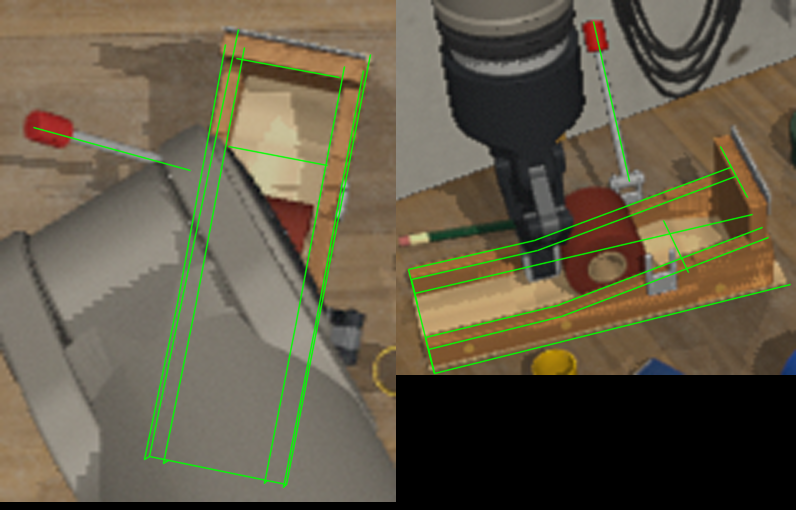

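In the side view the fingertips stand right behind the roll (hub at crop (607,267)), halfway up the ramp. I continue over the crest.

```bash
python3 - <<'E'
from h import *
for x in(-5,0,5,10): print(x,proj('side',D(P,[x,-24,40.2+x*.176])))
push(45,48.1,.022); push(50,48.5,.015); push(58,47.5,.012); robot.pause(.3)
snap('side'); 
wire(P,2.25,'w3.png')
E
```

```text
-5 [[259.58434539 252.97822473]]
0 [[262.69015985 251.81035711]]
5 [[265.79099975 250.64436007]]
10 [[268.88687702 249.48022909]]
45 False [-0.32 -0.29  0.32] 13.1
50 False [ 0.27  0.02 -0.27] 13.6
58 False [-0.04  0.9   0.86] 14.4
```

View pics/w3.png

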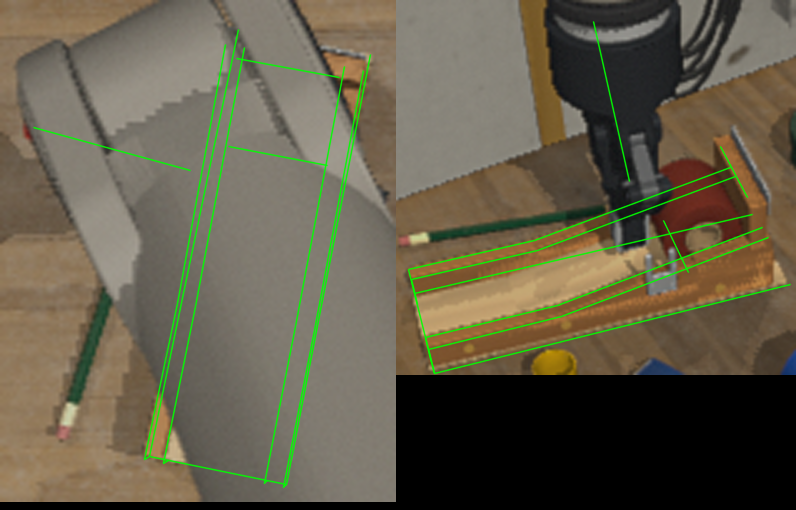

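The roll is over the crest, resting against the backstop (hub at crop (704,238)). I withdraw the fingers and check.

```bash
python3 - <<'E'
from h import *
robot.line_to(tip(-5,0,35),velocity=.05); robot.line_to(tip(-5,0,200),velocity=.15)
print(proj('side',D(P,[64,-24,46])))
robot.move_to(tip(32,155,205),ORI)
print(np.round(robot.current_joint_positions()),robot.current_time_s())
wire(P,2.256,'w4.png')
w=14.5
for th in(2.256,1.5,.8,0):
    r=92; p=tip(32,40.5-r*np.cos(th)+7.5*np.sin(th)+w,50+r*np.sin(th)+7.5*np.cos(th)); q=robot.inverse_kinematics(p,ORI);print(np.round(p,3),q is not None)
E
```

```text
[[302.08046841 239.61602609]]
[-33.  40.  -3.  56.   2.  84.  42.] 17.5083
[0.593 0.361 0.133] True
[0.58  0.299 0.159] True
[0.568 0.241 0.138] True
[0.561 0.208 0.075] True
```

View pics/w4.png

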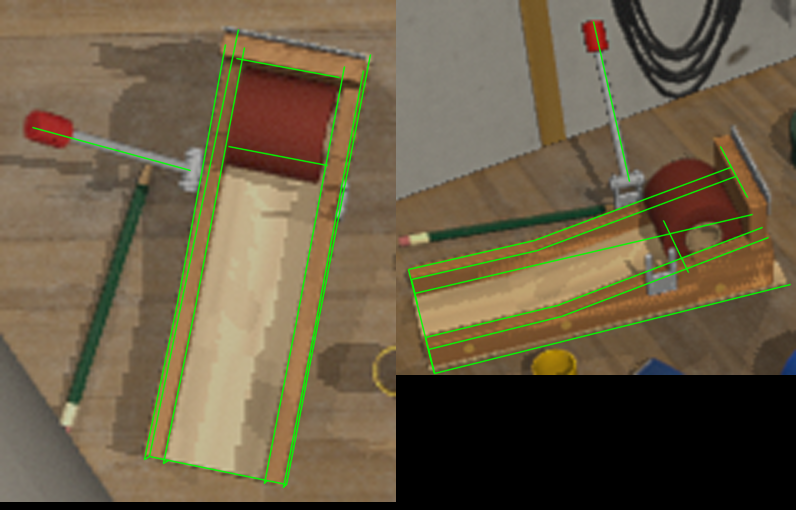

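The roll is home and the bar is unchanged at about 2.25. Now I push the bar over along its arc and press it down.

```bash
python3 - <<'E'
from h import *
w=14.5; X=29
def arc(th):
    r=92+max(0,(.8-th)/.8)*23
    return tip(X,40.5-r*np.cos(th)+7.5*np.sin(th)+w,50+r*np.sin(th)+7.5*np.cos(th))
robot.move_to(tip(X,150,190),ORI)
robot.line_to(tip(X,150,116),velocity=.12)
robot.line_to(arc(2.25),velocity=.07,f_stop=15)
for th in [1.95,1.65,1.35,1.05,.8,.6,.4,.2,.06]:
    s=robot.line_to(arc(th),velocity=.08,f_stop=15)
    print(th,s,np.round(robot.current_contact_force(),1),round(robot.current_time_s(),1))
    if s: break
else:
    print('press',robot.line_to(tip(X,-60,52),velocity=.03,f_stop=8),np.round(robot.current_contact_force(),1),np.round(robot.current_tool_pos()[2]-.017,4))
wire(P,0,'w5.png'); print(robot.current_time_s())
E
```

```text
1.95 False [-0.4  0.5  0.5] 19.7
1.65 False [0.2 0.5 0.3] 20.2
1.35 False [ 0.4 -0.8 -0. ] 20.7
1.05 False [0.3 1.3 0.2] 21.2
0.8 False [-0.3 -0.   0.9] 21.6
0.6 False [ 0.8  0.  -0.3] 22.0
0.4 False [-0.5  0.2  0.7] 22.4
0.2 False [-0.1 -0.2  0.6] 22.9
0.06 False [-0.2 -0.1  0.9] 23.2
press True [-1.  -0.1  5.1] 0.0574
23.6917
```

View pics/w5.png

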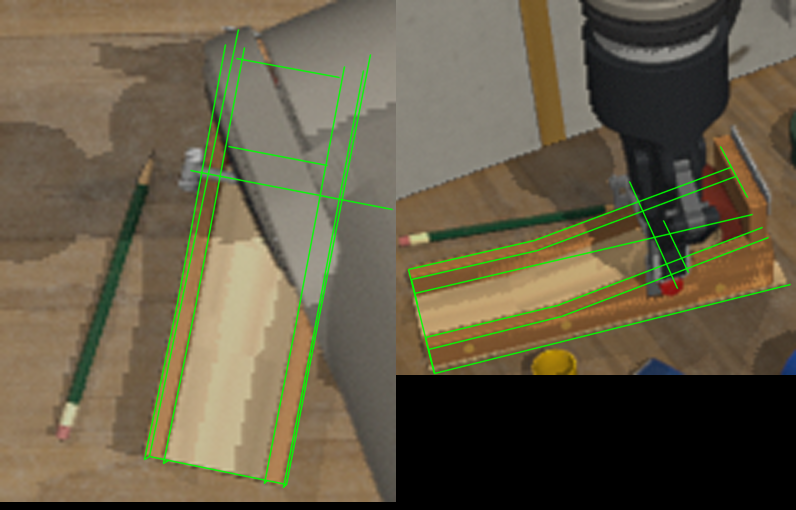

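The bar reached its stop at z 57.4 (shut is 57.5). One more press, then I lift away and look.

```bash
python3 - <<'E'
from h import *
print(robot.line_to(tip(29,-60,50),velocity=.02,f_stop=10),np.round(robot.current_contact_force(),1),robot.current_tool_pos()[2]-.017)
robot.line_to(tip(29,-62,200),velocity=.15); 
robot.move_to(tip(-150,-100,230),ORI)
print(robot.current_contact_force(),robot.current_time_s())
wire(P,0,'w6.png')
a=vision.grab_frame('top');b=cv2.imread('pics/top0.png')[:,:,::-1]
cv2.imwrite('pics/end.png',a[:,:,::-1])
E
```

```text
True [-1.2 -0.7  7. ] 0.05737678062112943
[ 1.35347879  0.36751443 -0.76533247] 25.7917
```

View pics/w6.png

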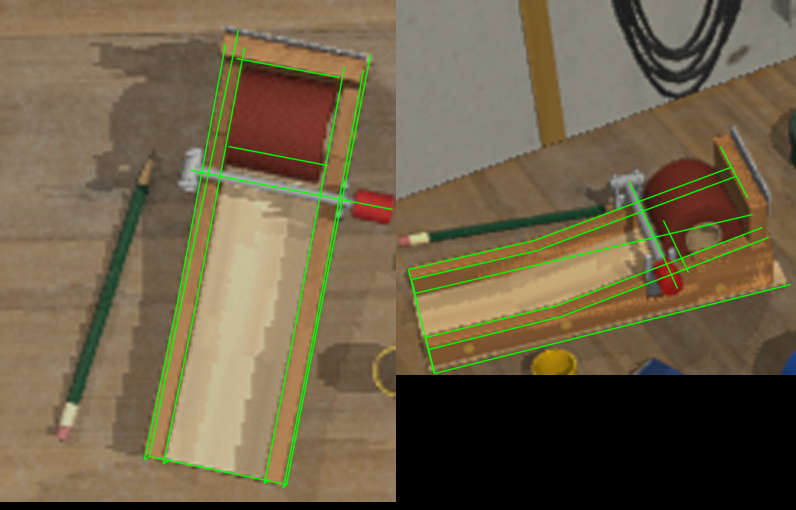

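View pics/end.png

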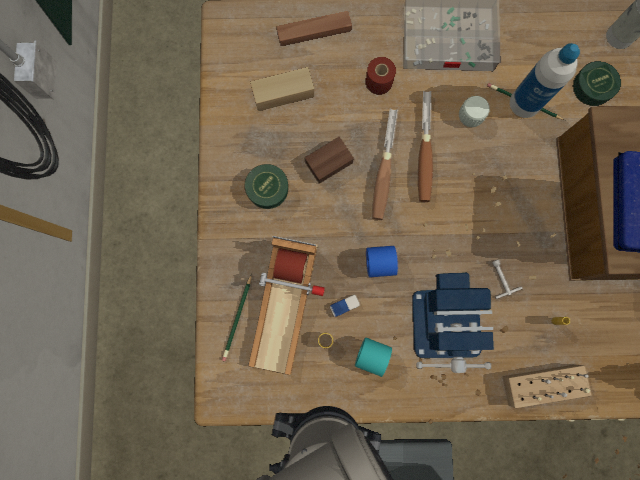

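The bar lies level in the keeper behind the roll (knob at top (317,290)). The roll is home at (291,265), and all the bystanders are where they started. Handing in.

```bash
python3 -c "
from h import *
workorder.close_job(); print(robot.current_time_s())"
```

```text
the job is handed in; nothing more can be done
the job is handed in; nothing more can be done
```

The roll is loaded and the job is handed in, at about 26 s of the 48 s allowed. With closed fingertips I pushed the dark-red roll slowly up the ramp and over the crest. I took the fingers out and pushed the red-knobbed bar over along its arc, then pressed it fully down.

**Last checks:**
- **Roll:** it sits in the cradle against the backstop, with its hub within about 1 pixel of the predicted home position.
- **Bar:** it stopped hard at a knob-top height of 57.4 mm, where shut is 57.5 mm. A second press did not move it further, and in the pictures it lies level in the keeper.
- **Surroundings:** by eye, the bystanders have not moved in the top view. The arm is clear and touches nothing.

The contact forces I read after each move were at most about 7 N, seen while pressing the bar down. None of the checks failed or disagreed. I only looked at the roll between pushes, halfway up and after the crest, so the pictures do not show that it kept touching the fingers all the way.

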